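# Lay out the stripped alternator's parts in their holders

### The arm

A 6-joint arm with a two-finger parallel gripper is mounted at the origin on the work surface. World frame = base frame: x ahead of the robot, y to its left, z up, the work surface at z = 0. Lengths are in m, angles in rad, forces in N, time in s.
With the tool pointing down it reaches from about 0.35 to 0.975 m from the base axis. Payload 7.1 kg.
Tool frame: the origin (TCP) lies at the very end of the fingers, on their centre line; the grasp point (between the pads) lies 19 mm behind it (env.hold_point_z is the distance from the TCP to the grasp point, in m); z points along the fingers, y is the line along which they close (so a half turn about z gives the same grasp; the last joint's range is limited). The gripper opens to 88 mm and grips with 3 to 60 N. Pads are 20 mm wide; open, the fingers measure 115 mm over their backs; the gripper's body (75 mm by 178 mm) begins 61 mm behind the grasp point.
Start: joints at [1.129, 0.423, 1.63, -0, 1.089, -0.019], TCP at [0.256, 0.57, 0.223] pointing down, gripper open.
Joint ranges: [-3, 3], [-0.9, 2.11], [0.09, 2.58], [-1.31, 4.45], [0.11, 2.69], [-2.54, 2.54]. Speed limits (rad/s): [2.39, 2.39, 3.01, 3.14, 3.14, 3.14].

### API

Orientations are given as a rotation vector (axis times angle).
In Python, from plant import env gives the robot as it stands. The module is installed in compiled form; this text tells all that it offers.
- The arm moves only by the tool step_arm, never from a script. Its argument "targets" is a list that holds one entry, the list of rows, each a list of 5 numbers: the shift along the tool's x, y, z in m, then the turn about the tool's z in rad, then the opening, from 0 (shut) to 1 (fully open). In form: [[[tx, ty, tz, roll, claw], ...]]. A call has 1 to 20 rows; each row shifts and turns the commanded pose from where the row before left it, along the tool's axes as they then stand; what a row does not reach is not made up. A row lasts 1/12 s, in which the tool goes at most 41.7 mm and 7.16 degrees, less where a joint would pass 70% of its speed; a pose out of reach is approached as far as the arm can. A call with a gripper value outside its range is refused whole. The fingers move at their own pace and stop on an object; the grip force is fixed at half the most. Time passes only in rows, so rows that do not move let the fingers close. It gives the time, the measured TCP pose, the force, the opening and the grip force at its end, in the units of the state.
- env.observe(): the state, without advancing time (a new reading comes with each control period).
- env.read_camera(name): name is "scene" or "top" or "wrist"; returns (picture, depth): 420x560x3 uint8, red, green, blue; 420x560 float32, m along the optical axis (not along the pixel's ray), 0 where there is no reading.
- env.camera_params(name): a dict with "fx", "fy", "cx", "cy" (pixels), "R" (3x3) and "t" (3): a world point X has camera coordinates R X + t; the wrist camera has in their place "mount" (4x4, takes a point from camera to tool coordinates, whose origin is the TCP and whose axes are the flange's). Camera axes: x right, y down, z forward; pixel columns grow to the right and rows downward; lengths in m; the calibration is good to about 2 mm. A picture is of the moment at which its call begins: read the wrist's pose just before it. camera_params takes no time and is no camera call.
- env.job_done(): hands the job in; it is judged then, once.
The state is a dict: "time_s": time; "joint_positions": joint angles; "qvel": joint speeds; "joint_efforts": joint torques, N m; "position": TCP position; "ee_rot": TCP orientation; "force": force on the tool from outside, world axes, zero at the start; "wrist_torque": the same for the moment, N m; "gripper_width": finger opening in m; "grip_force": force on a finger pad.
Only numpy, scipy, OpenCV 4.12 (cv2) and the standard library are available. Lean on these libraries where they do the work, as an engineer would, in place of code of your own. Each camera call takes 0.05 s, during which the arm holds its last target. There are 200 camera calls.

### The job

Set the four stripped alternator parts out in the wooden holders that match them: the copper slip-ring sleeve over the pin in the pinned dish, the black rectifier block lengthwise in the rectangular tray, the knurled brass nut in the smallest dish and the aluminium cover cap in the largest. Each must end up lying flat on its holder's floor inside the rim, same side up as now, and be lowered into place, not dropped; leave the glass jar standing where it is.

Things in the scene. Friction and masses are not known exactly. Their poses are not given: they have to be found in the camera images.
- sleeve: copper slip-ring sleeve, loose, standing upright: an open tube 38 mm outside diameter, 26 mm bore, 34 mm tall, two copper bands with a black band between. Origin: centre of its underside; z up along the bore. 60 to 130 g.
- rectifier: black phenolic rectifier block, loose, lying flat: 72 mm (x) by 42 mm (y) by 22 mm (z), with three steel studs in a row on top, 6 mm tall. Origin: centre of its underside; x along its length, z up. 80 to 170 g.
- nut: knurled round brass nut, loose, lying flat: 31 mm outside diameter, 14 mm bore, 20 mm tall. Origin: centre of its underside; z up. 40 to 90 g.
- cap: round aluminium cover cap, loose, closed side up: 62 mm diameter flange 4 mm tall at the bottom, then a 58 mm diameter wall up to 22 mm, bevelled to a shallowly dished top at 28 mm. Origin: centre of its underside; z up. 60 to 130 g.
- sleeve_dish: a round wooden dish with a dark rim fixed to the bench, the only one with an upright steel pin in its centre (8 mm diameter, top 22 mm above the bench); the sleeve's place, with the pin in its bore; floor 4 mm thick, 58 mm across inside, rim 5 mm thick with its top 9 mm above the bench (5 mm above the floor). Origin: centre of the underside, at bench height; z up.
- block_tray: a rectangular wooden tray with a dark rim fixed to the bench, the rectifier block's place: 102 mm (x) by 72 mm (y) outside, 92 by 62 mm inside, floor 4 mm thick, rim 5 mm thick with its top 9 mm above the bench. Origin: centre of the underside, at bench height; x along its length, z up.
- nut_dish: a round wooden dish with a dark rim fixed to the bench, the smallest, empty; the nut's place; floor 4 mm thick, 50 mm across inside, rim 5 mm thick with its top 9 mm above the bench (5 mm above the floor). Origin: centre of the underside, at bench height; z up.
- cap_dish: a round wooden dish with a dark rim fixed to the bench, the largest, empty; the cover cap's place; floor 4 mm thick, 82 mm across inside, rim 5 mm thick with its top 9 mm above the bench (5 mm above the floor). Origin: centre of the underside, at bench height; z up.
- jar: small round amber glass jar with a steel lid, standing among the parts, 50 mm diameter, 62 mm tall, to be left where it stands. Origin: centre of its underside; z up. Other small loose things on the bench near the parts (a bolt standing on its head, a flat green tin) are at most 35 mm tall and play no part; the tall equipment stands beyond the dishes and to the sides.

How it is judged:
At the end, for the whole second after the job is handed in: Sleeve, nut and cap lie flat (tilt under 0.12 rad) on the floors of their own dishes, centres within 12 mm; the rectifier block lies flat in the tray within 15 mm of its centre and 0.3 rad of its length (either way round). All are released and at rest. The jar stands within 30 mm of where it was (horizontal distance between sleeve and sleeve_dish below 0.012 m and z of sleeve in the frame of sleeve_dish between 0.001 and 0.0075 m and angle between each of sleeve, rectifier, nut, cap's own z axis and vertical below 0.12 rad and linear speed of each of sleeve, rectifier, nut, cap below 0.02 m/s and angular speed of each of sleeve, rectifier, nut, cap below 0.3 rad/s and contact force between each of sleeve, rectifier, nut, cap and the fingers below 0.1 N and horizontal distance between rectifier and block_tray below 0.015 m and z of rectifier in the frame of block_tray between 0.001 and 0.0075 m and horizontal distance between nut and nut_dish below 0.012 m and z of nut in the frame of nut_dish between 0.001 and 0.0075 m and horizontal distance between cap and cap_dish below 0.012 m and z of cap in the frame of cap_dish between 0.001 and 0.0075 m and angle between the x axis of rectifier and the x axis of block_tray, either way round below 0.3 rad and not (angle between jar's own z axis and vertical above 0.5 rad or distance of jar from where it was at the start of the episode above 0.03 m)); the robot touches nothing.
It fails at once if the sleeve is let fall from more than 50 mm above the bench (height (world z) of sleeve above 0.05 m and contact force between sleeve and the arm below 0.02 N and contact force between sleeve and the fingers below 0.02 N).
It fails at once if the rectifier is let fall from more than 50 mm above the bench (height (world z) of rectifier above 0.05 m and contact force between rectifier and the arm below 0.02 N and contact force between rectifier and the fingers below 0.02 N).
It fails at once if the nut is let fall from more than 50 mm above the bench (height (world z) of nut above 0.05 m and contact force between nut and the arm below 0.02 N and contact force between nut and the fingers below 0.02 N).
It fails at once if the cap is let fall from more than 50 mm above the bench (height (world z) of cap above 0.05 m and contact force between cap and the arm below 0.02 N and contact force between cap and the fingers below 0.02 N).
It fails at once if the glass jar is tipped over or pushed more than 30 mm (angle between jar's own z axis and vertical above 0.5 rad or distance of jar from where it was at the start of the episode above 0.03 m).
It also fails if it takes over 115 s, if anything falls off the work surface, if the arm or the gripper's body presses on something with over 40 N, if the wrist force passes 120 N, or if a joint passes its speed limit or range.

## Working session

There is one attempt and no reset: what is moved stays moved. The work goes in short steps, Python scripts to look and compute and a tool call to move; the robot and the scene stay as the last step left them, time stands still between calls to the robot, and variables do not carry over. Pictures are saved under pics/ and viewed, at most 14 in all, crops included, and the job is handed in when it is done.

Besides the shell and the picture viewer there is one more tool, called by a JSON object that holds its "fn" and its "kwargs". step_arm: Moves the arm, as the interface text tells. Its arguments: {"type":"object","properties":{"targets":{"type":"array"}},"required":["targets"]}

```bash
mkdir -p pics
cat > h.py <<'E'
import numpy as np, cv2
from plant import env
def cloud(name,depth,p):
    v,u=np.mgrid[:420,:560]
    c=np.stack([(u-p['cx'])/p['fx']*depth,(v-p['cy'])/p['fy']*depth,depth],-1)
    return (c-p['t'])@np.array(p['R'])   # R^T(c-t)
def ray(p,uv,z):
    R=np.array(p['R']);o=-R.T@p['t'];d=R.T@np.array([(uv[0]-p['cx'])/p['fx'],(uv[1]-p['cy'])/p['fy'],1])
    return o+d*(z-o[2])/d[2]
E
python3 - <<'E'
from h import *
s=env.observe();print(s['time_s'],s['position'],s['ee_rot'],s['gripper_width'],env.hold_point_z)
for n in('top','scene'):
    im,d=env.read_camera(n);cv2.imwrite(f'pics/{n}.png',im[:,:,::-1]);np.savez(n,im=im,d=d)
    p=env.camera_params(n);print(n,p['fx'],-np.array(p['R']).T@p['t'],np.round(p['R'],3).tolist())
print(env.camera_params('wrist'))
E
```

```text
0.0 [0.25617807 0.5694927  0.22193208] [-6.59077583e-01 -3.07133462e+00  2.25814038e-03] 0.08791521882082173 0.0187
top 396.7111978370942 [ 0.30795726 -0.00474032  1.04114063] [[-0.018, -1.0, -0.002], [-0.981, 0.019, -0.194], [0.194, -0.001, -0.981]]
scene 398.7329573431114 [0.81476899 0.34886637 0.79355434] [[-0.761, 0.648, 0.015], [0.546, 0.654, -0.524], [-0.35, -0.391, -0.851]]
{'fx': 303.23482338825903, 'fy': 303.23482338825903, 'cx': 273.47407448514247, 'cy': 211.74669043162334, 'mount': array([[-6.61938334e-04, -9.67628707e-01, -2.52377191e-01,
         6.81920037e-02],
       [ 9.99999184e-01, -9.16300099e-04,  8.90335951e-04,
         2.24413666e-04],
       [-1.09276787e-03, -2.52376396e-01,  9.67628524e-01,
        -1.62257358e-01],
       [ 0.00000000e+00,  0.00000000e+00,  0.00000000e+00,
         1.00000000e+00]])}
```

View pics/top.png

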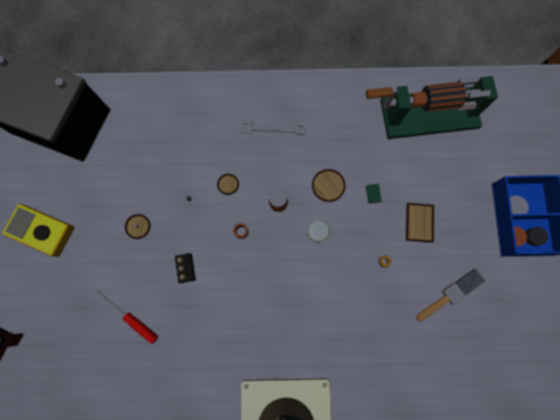

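View pics/scene.png

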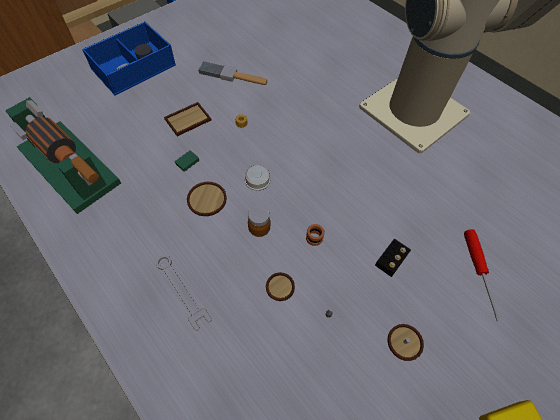

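The top view shows the pinned dish at (137,226), nut dish (228,184), cap dish (328,185), tray (420,222), jar (278,200), sleeve (241,231), block (185,268), cap (318,231) and nut (385,261). The scene view agrees.

```bash
cat > m.py <<'E'
from h import *
# name: (seed top, seed scene, top height, half window)
O=dict(sleeve=((241,231),(315,234),.034),rect=((185,268),(393,257),.022),nut=((385,261),(241,121),.020),cap=((318,231),(257,176),.028),jar=((278,200),(259,221),.062),
 sdish=((137,226),(405,342),.009),ndish=((228,184),(280,286),.009),cdish=((328,185),(207,198),.009),tray=((420,222),(187,119),.009))
for i,n in enumerate(('top','scene')):
    f=np.load(n+'.npz');im,d=f['im'],f['d'];p=env.camera_params(n)
    P=cloud(n,d,p)
    lab=cv2.cvtColor(im,cv2.COLOR_RGB2LAB).astype(float)
    for k,o in O.items():
        u,v=o[i];w=25 if i==0 else 29
        sl=np.s_[v-w:v+w,u-w:u+w]
        bg=np.median(lab[sl].reshape(-1,3),0) if 0 else np.median(np.concatenate([lab[v-w,u-w:u+w],lab[v+w,u-w:u+w],lab[v-w:v+w,u-w],lab[v-w:v+w,u+w]]),0)
        Q=P[sl];zb=np.median(np.r_[Q[0,:,2],Q[-1,:,2]])
        m=(np.linalg.norm((lab[sl]-bg)*[.6,1,1],axis=-1)>9).astype(np.uint8)
        if o[2]>.01: m=((Q[...,2]-zb)>o[2]-.008).astype(np.uint8)
        c,_=cv2.findContours(m,cv2.RETR_EXTERNAL,cv2.CHAIN_APPROX_NONE)
        c=[x for x in c if len(x)>8]
        if not c: print(n,k,'none',zb);continue
        c=min(c,key=lambda x:np.linalg.norm(x.reshape(-1,2).mean(0)-w))
        px=c.reshape(-1,2)+[u-w,v-w]
        X=np.array([ray(p,q,o[2])[:2] for q in px]).astype(np.float32)
        (cx,cy),(a,b),t=cv2.minAreaRect(X);e=cv2.fitEllipse(X)
        z=np.median(Q[m>0][:,2])
        print(f"{n:5s} {k:6s} rect c=({cx:.3f},{cy:.3f}) size {a*1e3:.0f}x{b*1e3:.0f} ang {t:.0f} ell ({e[0][0]:.3f},{e[0][1]:.3f}) {e[1][0]*1e3:.0f}x{e[1][1]*1e3:.0f} depthc {Q[m>0][:,:2].mean(0).round(3)} z {z:.3f} bench {zb:.3f}")
E
python3 m.py
```

```text
top   sleeve rect c=(0.476,0.109) size 37x33 ang 0 ell (0.476,0.109) 35x37 depthc [0.468 0.104] z 0.033 bench -0.000
top   rect   rect c=(0.383,0.253) size 72x43 ang 10 ell (0.383,0.253) 47x86 depthc [0.382 0.25 ] z 0.022 bench -0.000
top   nut    rect c=(0.391,-0.263) size 28x30 ang 43 ell (0.390,-0.262) 28x30 depthc [ 0.38  -0.227] z 0.019 bench 0.000
top   cap    rect c=(0.472,-0.092) size 55x56 ang 44 ell (0.472,-0.093) 55x55 depthc [ 0.471 -0.092] z 0.027 bench -0.001
top   jar    rect c=(0.552,0.011) size 41x42 ang 89 ell (0.552,0.010) 43x44 depthc [0.546 0.01 ] z 0.061 bench -0.001
top   sdish  rect c=(0.496,0.382) size 72x69 ang 46 ell (0.496,0.382) 69x72 depthc [0.496 0.382] z 0.004 bench -0.001
top   ndish  rect c=(0.607,0.145) size 62x62 ang 89 ell (0.607,0.144) 62x62 depthc [0.607 0.144] z 0.004 bench -0.001
top   cdish  rect c=(0.599,-0.126) size 92x95 ang 88 ell (0.599,-0.127) 92x95 depthc [ 0.599 -0.127] z 0.004 bench -0.001
top   tray   rect c=(0.493,-0.364) size 77x107 ang 85 ell (0.492,-0.364) 88x124 depthc [ 0.492 -0.365] z 0.004 bench -0.000
scene sleeve rect c=(0
[... 346 characters left out ...]
rect c=(0.479,-0.091) size 56x56 ang 0 ell (0.480,-0.091) 55x56 depthc [ 0.491 -0.077] z 0.028 bench 0.001
scene jar    rect c=(0.559,0.011) size 46x42 ang 50 ell (0.558,0.011) 43x47 depthc [0.575 0.034] z 0.063 bench 0.001
scene sdish  rect c=(0.502,0.386) size 67x70 ang 90 ell (0.502,0.385) 67x69 depthc [0.503 0.385] z 0.006 bench 0.001
scene ndish  rect c=(0.613,0.147) size 62x60 ang 50 ell (0.613,0.147) 59x61 depthc [0.614 0.148] z 0.006 bench 0.001
scene cdish  rect c=(0.604,-0.125) size 92x96 ang 2 ell (0.604,-0.125) 91x96 depthc [ 0.604 -0.126] z 0.006 bench 0.001
scene tray   rect c=(0.497,-0.362) size 82x106 ang 84 ell (0.497,-0.362) 90x128 depthc [ 0.498 -0.362] z 0.006 bench 0.001
```

Both views agree to within about 6 mm, a constant bias mostly in x, and the sizes match, so I'll use the averages. I'm starting with the block.

{"fn": "step_arm", "kwargs": {"targets": [[[0,0,0,-0.1,1],[0,0,0,-0.1,1],[0,0,0,-0.1,1],[0,0,0,-0.1,1],[0,0,0,-0.1,1],[0,0,0,-0.097,1],[-0.0052,-0.0238,0.0087,0,1],[-0.0052,-0.0238,0.0087,0,1],[-0.0052,-0.0238,0.0087,0,1],[-0.0052,-0.0238,0.0087,0,1],[-0.0052,-0.0238,0.0087,0,1],[-0.0052,-0.0238,0.0087,0,1],[-0.0052,-0.0238,0.0087,0,1],[-0.0052,-0.0238,0.0087,0,1],[-0.0052,-0.0238,0.0087,0,1],[-0.0052,-0.0238,0.0087,0,1],[-0.0052,-0.0238,0.0087,0,1],[-0.0052,-0.0238,0.0087,0,1],[-0.0052,-0.0238,0.0087,0,1],[-0.0052,-0.0238,0.0087,0,1]]]}}

```text
time_s: 1.77
position: [0.386, 0.2532, 0.1004]
ee_rot: [0.274, -3.129, 0.0]
force: [0.4, 0.5, -0.7]
gripper_width: 0.0877
grip_force: 0.0
```

```bash
cat > go.py <<'E'
from h import *
import sys
from scipy.spatial.transform import Rotation as Ro
def pose():
    s=env.observe();return s,np.array(s['position']),Ro.from_rotvec(s['ee_rot']).as_matrix()
if __name__=='__main__':
    # args: x y z yaw_deg(of tool y)
    s,p,R=pose();yaw=np.degrees(np.arctan2(R[1,1],R[0,1]))
    print('t',round(s['time_s'],2),'pos',p.round(4),'yaw',round(yaw,1),'tilt z',R[:,2].round(3),'w',round(s['gripper_width'],4),'j',np.round(s['joint_positions'],2))
    if len(sys.argv)>4:
        x,y,z,a=map(float,sys.argv[1:5]);r=-np.radians(a-yaw);t=np.radians(a)
        R2=np.array([[-np.sin(t),np.cos(t),0],[np.cos(t),np.sin(t),0],[0,0,-1]]) 
        print('roll',r.round(3),'shift after roll',(R2.T@(np.array([x,y,z])-p)).round(4),'before',(R.T@(np.array([x,y,z])-p)).round(4))
E
python3 go.py .386 .2535 .009 100
python3 - <<'E'
from go import *
s,p,R=pose();im,d=env.read_camera('wrist');cv2.imwrite('pics/w1.png',im[:,:,::-1])
c=env.camera_params('wrist');M=c['mount'];v,u=np.mgrid[:420,:560]
C=np.stack([(u-c['cx'])/c['fx']*d,(v-c['cy'])/c['fy']*d,d],-1)@M[:3,:3].T+M[:3,3]
W=C@R.T+p
m=(abs(W[...,2]-.022)<.005)&(np.hypot(W[...,0]-.386,W[...,1]-.2535)<.06)&(d>0)
(x,y),(a,b),t=cv2.minAreaRect(W[m][:,:2].astype(np.float32));print(m.sum(),x,y,a,b,t,np.median(W[m][:,2]))
E
```

```text
t 1.77 pos [0.386  0.2532 0.1004] yaw 100.0 tilt z [-0. -0. -1.] w 0.0877 j [ 0.55  0.39  2.06  0.    0.69 -1.19]
roll -0.0 shift after roll [-0.0001  0.0003  0.0914] before [-0.0001  0.0003  0.0914]
4075 0.38612574338912964 0.2535408139228821 0.07201839238405228 0.042045820504426956 9.765216827392578 0.022361615328527817
```

View pics/w1.png

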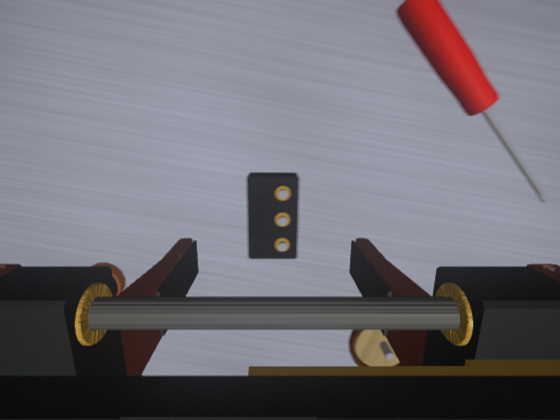

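The block is centred between the fingers at (272,215). The wrist depth gives (0.386, 0.2535), 72×42 mm at 9.8°, which confirms the averages. I'll descend and grip.

{"fn": "step_arm", "kwargs": {"targets": [[[0,0,0.025,0,1],[0,0,0.025,0,1],[0,0,0.02,0,1],[0,0,0.012,0,1],[0,0,0.0094,0,1],[0,0,0,0,1],[0,0,0,0,0],[0,0,0,0,0],[0,0,0,0,0],[0,0,0,0,0],[0,0,0,0,0],[0,0,0,0,0],[0,0,0,0,0],[0,0,0,0,0],[0,0,-0.01,0,0],[0,0,-0.02,0,0],[0,0,-0.025,0,0],[0,0,-0.025,0,0],[0,0,-0.02,0,0],[0,0,0,0,0]]]}}

```text
time_s: 3.48
position: [0.3877, 0.2556, 0.1132]
ee_rot: [-0.273, 3.124, 0.004]
force: [1.3, -0.4, -1.7]
gripper_width: 0.0417
grip_force: 30.0
```

```bash
python3 go.py .495 -.363 .06 85
```

```text
t 3.48 pos [0.3877 0.2556 0.1132] yaw 100.0 tilt z [ 0.005  0.003 -1.   ] w 0.0417 j [ 0.56  0.36  2.06  0.    0.71 -1.19]
roll 0.261 shift after roll [-0.1608 -0.6069  0.0532] before [ 0.0018 -0.6279  0.0517]
```

{"fn": "step_arm", "kwargs": {"targets": [[[0,0,0,0.087,0],[0,0,0,0.087,0],[0,0,0,0.087,0],[-0.004,-0.0151,0,0,0],[-0.0075,-0.0283,0,0,0],[-0.0075,-0.0283,0,0,0],[-0.0075,-0.0283,0,0,0],[-0.0075,-0.0283,0,0,0],[-0.0075,-0.0283,0,0,0],[-0.0075,-0.0283,0,0,0],[-0.0075,-0.0283,0,0,0],[-0.0075,-0.0283,0,0,0],[-0.0075,-0.0283,0,0,0],[-0.0075,-0.0283,0,0,0],[-0.0075,-0.0283,0,0,0],[-0.0075,-0.0283,0,0,0],[-0.0075,-0.0283,0,0,0],[-0.0075,-0.0283,0,0,0],[-0.0075,-0.0283,0,0,0],[-0.0075,-0.0283,0,0,0]]]}}

```text
time_s: 5.15
position: [0.4682, -0.2237, 0.1087]
ee_rot: [-0.137, -3.137, -0.001]
force: [0.9, 0.3, -0.7]
gripper_width: 0.0418
grip_force: 30.0
```

{"fn": "step_arm", "kwargs": {"targets": [[[-0.0075,-0.0283,0,0,0],[-0.0075,-0.0283,0,0,0],[-0.0075,-0.0283,0,0,0],[-0.0075,-0.0283,0,0,0],[-0.004,-0.015,0,0,0],[0,0,0,0,0],[0,0,0,0,0]]]}}

```text
time_s: 5.73
position: [0.4908, -0.3531, 0.1084]
ee_rot: [-0.139, -3.137, -0.002]
force: [-0.8, 0.2, -2.5]
gripper_width: 0.0418
grip_force: 30.0
```

```bash
cat > wl.py <<'E'
from go import *
def wcloud(tag=None):
    s,p,R=pose();im,d=env.read_camera('wrist')
    if tag: cv2.imwrite(f'pics/{tag}.png',im[:,:,::-1])
    c=env.camera_params('wrist');M=c['mount'];v,u=np.mgrid[:420,:560]
    C=np.stack([(u-c['cx'])/c['fx']*d,(v-c['cy'])/c['fy']*d,d],-1)@M[:3,:3].T+M[:3,3]
    return im,d,C@R.T+p
E
python3 go.py .495 -.363 .06 85
python3 -c "
from wl import *
im,d,W=wcloud('w2')
m=(W[...,2]>.002)&(W[...,2]<.012)&(d>0)&(np.hypot(W[...,0]-.495,W[...,1]+.363)<.08)
print(m.sum(),cv2.minAreaRect(W[m][:,:2].astype(np.float32)))"
```

```text
t 5.73 pos [ 0.4908 -0.3531  0.1084] yaw 84.9 tilt z [-0.001  0.001 -1.   ] w 0.0418 j [-0.64  0.54  1.75  0.    0.86 -2.13]
roll -0.001 shift after roll [-0.0051 -0.0095  0.0484] before [-0.0052 -0.0095  0.0484]
3313 ((0.47161251306533813, -0.3580954670906067), (0.15112465620040894, 0.10969128459692001), 84.11482238769531)
```

View pics/w2.png

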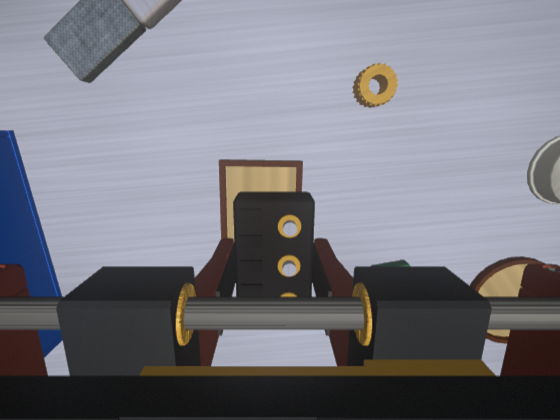

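The tray's near edge is at (222–302,160), with the block held slightly to its right, which matches the computed 9.5 mm shift left. I'll shift and lower.

{"fn": "step_arm", "kwargs": {"targets": [[[-0.002,-0.004,0,0,0],[-0.003,-0.0055,0,0,0],[0,0,0.02,0,0],[0,0,0.02,0,0],[0,0,0.02,0,0],[0,0,0.014,0,0],[0,0,0.008,0,0],[0,0,0.004,0,0],[0,0,0.003,0,0],[0,0,0.002,0,0],[0,0,0.001,0,0],[0,0,0,0,0]]]}}

```text
time_s: 6.78
position: [0.4961, -0.3633, 0.018]
ee_rot: [0.136, 3.138, -0.001]
force: [-0.5, 0.3, -1.3]
gripper_width: 0.0418
grip_force: 30.0
```

```bash
python3 go.py .495 -.363 .013 85
```

```text
t 6.78 pos [ 0.4961 -0.3633  0.018 ] yaw 85.0 tilt z [ 0.001 -0.001 -1.   ] w 0.0418 j [-0.65  0.69  1.74 -0.    0.71 -2.14]
roll 0.0 shift after roll [0.0011 0.0002 0.005 ] before [0.0011 0.0002 0.005 ]
```

{"fn": "step_arm", "kwargs": {"targets": [[[0,0,0.0015,0,0],[0,0,0.0015,0,0],[0,0,0.001,0,0],[0,0,0.0005,0,0],[0,0,0,0,0],[0,0,0,0,0]]]}}

```text
time_s: 7.28
position: [0.4959, -0.3632, 0.0137]
ee_rot: [0.136, 3.138, -0.0]
force: [-2.7, 1.3, 5.0]
gripper_width: 0.0418
grip_force: 30.0
```

{"fn": "step_arm", "kwargs": {"targets": [[[0,0,0,0,0.62],[0,0,0,0,0.62],[0,0,0,0,0.62],[0,0,-0.01,0,0.62],[0,0,-0.02,0,0.65],[0,0,-0.025,0,0.7],[0,0,-0.025,0,0.7],[0,0,0,0.1,0.7],[0,0,0,0.1,0.7],[0,0,0,0.1,0.7],[0,0,0,0.1,0.7],[0,0,0,0.1,0.7],[0,0,0,0.1,0.7],[0,0,0,0.1,0.7],[0,0,0,0,0.7],[0,0,0,0,0.7]]]}}

```text
time_s: 8.62
position: [0.4958, -0.3631, 0.0935]
ee_rot: [1.2, 2.903, -0.0]
force: [-0.1, 0.1, -0.6]
gripper_width: 0.0618
grip_force: 0.0
```

```bash
python3 go.py .395 -.261 .1 45
```

```text
t 8.62 pos [ 0.4958 -0.3631  0.0935] yaw 45.1 tilt z [ 0. -0. -1.] w 0.0618 j [-0.65  0.57  1.73 -0.    0.84 -1.44]
roll 0.002 shift after roll [ 0.1435  0.0009 -0.0065] before [ 0.1435  0.0011 -0.0066]
```

{"fn": "step_arm", "kwargs": {"targets": [[[0.013,0,-0.002,0,0.7],[0.0242,0.0003,-0.001,0,0.7],[0.0242,0.0002,-0.001,0,0.7],[0.0242,0.0002,-0.001,0,0.7],[0.0242,0.0002,-0.001,0,0.7],[0.0242,0,0,0,0.7],[0.0095,0,0,0,0.7],[0,0,0,0,0.7],[0,0,0,0,0.7]]]}}

```text
time_s: 9.37
position: [0.396, -0.2615, 0.0995]
ee_rot: [1.201, 2.901, -0.001]
force: [0.6, -0.4, 0.2]
gripper_width: 0.0611
grip_force: 0.0
```

```bash
python3 -c "
from wl import *
im,d,W=wcloud('w3')
m=(abs(W[...,2]-.02)<.004)&(d>0)&(np.hypot(W[...,0]-.395,W[...,1]+.261)<.03)
print(m.sum(),cv2.minEnclosingCircle(W[m][:,:2].astype(np.float32)))
im,d=env.read_camera('top');p=env.camera_params('top');P=cloud('top',d,p)
m=(abs(P[...,2]-.026)<.004)&(np.hypot(P[...,0]-.492,P[...,1]+.364)<.06)
r=cv2.minAreaRect(P[m][:,:2].astype(np.float32));print('block in top (tray top-cam .4925,-.364)',m.sum(),r,np.median(P[m][:,2]))
"; python3 go.py .395 -.261 .0085 45
```

```text
825 ((0.39378809928894043, -0.2630946636199951), 0.01582019031047821)
block in top (tray top-cam .4925,-.364) 2 ((0.5285906791687012, -0.34448182582855225), (0.002797588473185897, 0.0), 172.56382751464844) 0.025316971870123522
t 9.47 pos [ 0.3967 -0.2621  0.0994] yaw 45.0 tilt z [ 0.002 -0.001 -1.   ] w 0.0613 j [-0.61  0.4   2.04 -0.    0.7  -1.39]
roll -0.001 shift after roll [ 0.0019 -0.0004  0.0909] before [ 0.0021 -0.0004  0.0909]
```

View pics/w3.png

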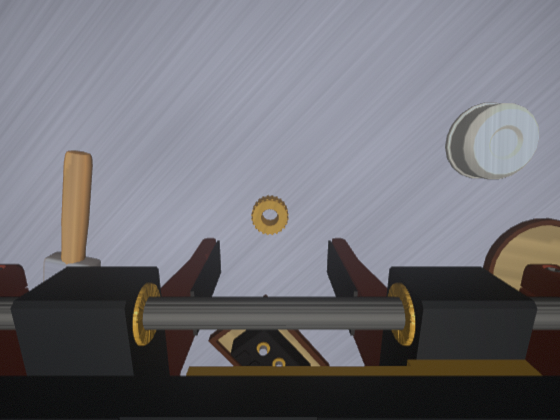

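The nut is at (270,214), centred between the fingers, and the block lies in the tray behind. I'll descend on the nut.

{"fn": "step_arm", "kwargs": {"targets": [[[0.001,-0.002,0.02,0,0.7],[0,0,0.025,0,0.7],[0,0,0.02,0,0.7],[0,0,0.014,0,0.7],[0,0,0.008,0,0.7],[0,0,0.004,0,0.7],[0,0,0,0,0.7],[0,0,0,0,0],[0,0,0,0,0],[0,0,0,0,0],[0,0,0,0,0],[0,0,0,0,0],[0,0,0,0,0],[0,0,0,0,0],[0,0,-0.01,0,0],[0,0,-0.02,0,0],[0,0,-0.025,0,0],[0,0,-0.025,0,0],[0,0,-0.025,0,0],[0,0,0,0,0]]]}}

```text
time_s: 11.13
position: [0.395, -0.2629, 0.1173]
ee_rot: [1.202, 2.895, -0.002]
force: [-0.2, -0.5, -1.4]
gripper_width: 0.0291
grip_force: 30.0
```

```bash
python3 go.py .610 .146 .1 45
```

```text
t 11.13 pos [ 0.395  -0.2629  0.1173] yaw 44.9 tilt z [ 0.006 -0.004 -1.   ] w 0.0291 j [-0.61  0.37  2.03  0.    0.73 -1.4 ]
roll -0.001 shift after roll [0.1371 0.4412 0.0173] before [0.1379 0.441  0.0169]
```

{"fn": "step_arm", "kwargs": {"targets": [[[0.0038,0.0123,0,0,0],[0.0076,0.0245,0,0,0],[0.0076,0.0245,0,0,0],[0.0076,0.0245,0,0,0],[0.0076,0.0245,0,0,0],[0.0076,0.0245,0,0,0],[0.0076,0.0245,0,0,0],[0.0076,0.0245,0,0,0],[0.0076,0.0245,0,0,0],[0.0076,0.0245,0,0,0],[0.0076,0.0245,0,0,0],[0.0076,0.0245,0,0,0],[0.0076,0.0245,0,0,0],[0.0076,0.0245,0,0,0],[0.0076,0.0245,0,0,0],[0.0076,0.0245,0,0,0],[0.0076,0.0245,0,0,0],[0.0076,0.0245,0,0,0],[0.0038,0.0122,0,0,0],[0,0,0,0,0]]]}}

```text
time_s: 12.8
position: [0.6093, 0.1488, 0.1126]
ee_rot: [1.201, 2.903, 0.001]
force: [-0.1, -0.7, -0.0]
gripper_width: 0.0294
grip_force: 30.0
```

{"fn": "step_arm", "kwargs": {"targets": [[[0,0,0.01,0,0],[0,0,0.01,0,0],[0,0,0,0,0],[0,0,0,0,0]]]}}

```text
time_s: 13.13
position: [0.6071, 0.1454, 0.0916]
ee_rot: [-1.205, -2.899, 0.003]
force: [-0.1, -0.3, -0.2]
gripper_width: 0.0297
grip_force: 30.0
```

```bash
python3 go.py .610 .146 .02 45; python3 -c "
from wl import *
im,d,W=wcloud('w4')
m=(W[...,2]>.0025)&(W[...,2]<.014)&(d>0)&(np.hypot(W[...,0]-.61,W[...,1]-.146)<.045)
print('nutdish',m.sum(),cv2.minEnclosingCircle(W[m][:,:2].astype(np.float32)))
h=(W[...,2]>.05)&(d>0)&(np.hypot(W[...,0]-.61,W[...,1]-.146)<.022)&(W[...,2]<.13)
print('held',h.sum(),W[h].mean(0),np.percentile(W[h][:,2],95))
im,d=env.read_camera('top');p=env.camera_params('top');P=cloud('top',d,p)
cv2.imwrite('pics/t2.png',cv2.resize(im[150:270,330:530,::-1],None,fx=3,fy=3))
m=(abs(P[...,2]-.026)<.005)&(np.hypot(P[...,0]-.492,P[...,1]+.364)<.06)
r=cv2.minAreaRect(P[m][:,:2].astype(np.float32));print('block in top (tray top-cam .4925,-.364)',m.sum(),r,np.median(P[m][:,2]))
"
```

```text
t 13.13 pos [0.6071 0.1454 0.0916] yaw 44.8 tilt z [-0.003 -0.001 -1.   ] w 0.0297 j [ 0.22  0.59  1.7  -0.    0.85 -0.57]
roll -0.003 shift after roll [-0.0016  0.0025  0.0716] before [-0.0017  0.0027  0.0716]
nutdish 3001 ((0.6124973297119141, 0.14733242988586426), 0.03161007910966873)
held 3460 [0.60684786 0.14796217 0.10367189] 0.12444194553868894
block in top (tray top-cam .4925,-.364) 425 ((0.49327579140663147, -0.3607282340526581), (0.04155924916267395, 0.0722765102982521), 84.81812286376953) 0.025923973649692775
```

View pics/w4.png

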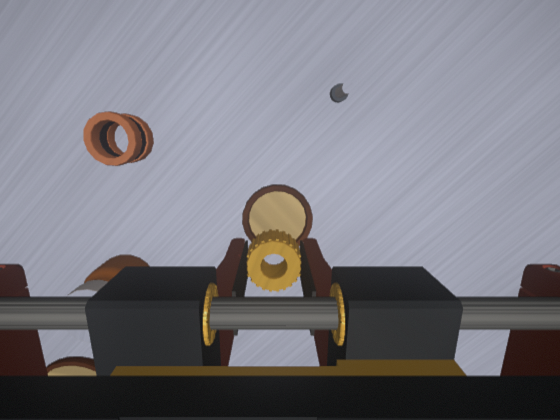

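The block lies correctly in its tray (z 0.026, aligned). The dish at (277,215) lies just ahead of the held nut at (273,262). I'll lower the nut.

{"fn": "step_arm", "kwargs": {"targets": [[[-0.002,0.0035,0.01,0,0],[0,0,0.02,0,0],[0,0,0.02,0,0],[0,0,0.012,0,0],[0,0,0.006,0,0],[0,0,0.004,0,0],[0,0,0.002,0,0],[0,0,0,0,0],[0,0,0,0,0]]]}}

```text
time_s: 13.98
position: [0.6131, 0.148, 0.0197]
ee_rot: [1.204, 2.901, 0.001]
force: [0.4, 0.4, -0.6]
gripper_width: 0.0296
grip_force: 30.0
```

```bash
python3 go.py .611 .1465 .0125 45
```

```text
t 13.98 pos [0.6131 0.148  0.0197] yaw 44.9 tilt z [ 0.001  0.    -1.   ] w 0.0296 j [ 0.22  0.7   1.71 -0.    0.73 -0.57]
roll -0.001 shift after roll [ 0.0004 -0.0025  0.0072] before [ 0.0004 -0.0025  0.0072]
```

{"fn": "step_arm", "kwargs": {"targets": [[[0,-0.0015,0.0015,0,0],[0,0,0.0015,0,0],[0,0,0.0015,0,0],[0,0,0.0015,0,0],[0,0,0.0008,0,0],[0,0,0,0,0],[0,0,0,0,0]]]}}

```text
time_s: 14.57
position: [0.6115, 0.1468, 0.0125]
ee_rot: [1.204, 2.902, -0.0]
force: [-1.9, 0.0, 4.8]
gripper_width: 0.0294
grip_force: 30.0
```

{"fn": "step_arm", "kwargs": {"targets": [[[0,0,0,0,0.5],[0,0,0,0,0.5],[0,0,0,0,0.5],[0,0,-0.01,0,0.5],[0,0,-0.02,0,0.6],[0,0,-0.03,0,0.75],[0,0,-0.03,0,0.75],[0,0,0,0,0.75],[0,0,0,0,0.75]]]}}

```text
time_s: 15.32
position: [0.6129, 0.1471, 0.1047]
ee_rot: [1.203, 2.898, 0.004]
force: [-1.1, -0.1, -0.6]
gripper_width: 0.0657
grip_force: 0.0
```

```bash
python3 go.py .479 .110 .1 45; python3 -c "
from wl import *
im,d,W=wcloud('w5')
for n,c,z,r in(('sleeve',(.479,.11),.034,.03),('nut',(.611,.146),.024,.03)):
    m=(abs(W[...,2]-z)<.004)&(d>0)&(np.hypot(W[...,0]-c[0],W[...,1]-c[1])<r)
    print(n,m.sum(),cv2.minEnclosingCircle(W[m][:,:2].astype(np.float32)) if m.any() else '')
"
```

```text
t 15.32 pos [0.6129 0.1471 0.1047] yaw 44.9 tilt z [ 0.004  0.001 -1.   ] w 0.0657 j [ 0.22  0.58  1.69 -0.    0.87 -0.57]
roll -0.001 shift after roll [ 0.0685 -0.121   0.0047] before [ 0.0683 -0.1211  0.0041]
sleeve 1223 ((0.4798039495944977, 0.10966261476278305), 0.019218362867832184)
nut 812 ((0.6127219200134277, 0.14628508687019348), 0.015810804441571236)
```

View pics/w5.png

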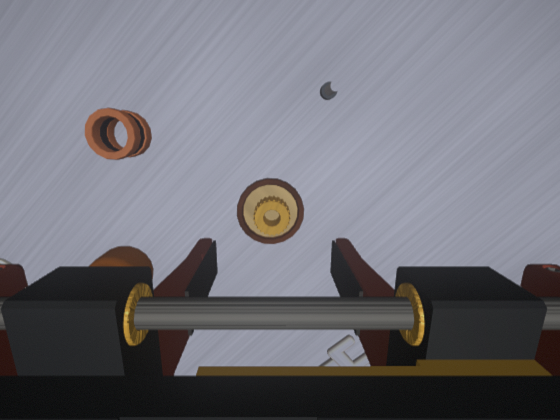

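The nut sits flat in its dish at (271,212). Next is the sleeve at (118,133).

{"fn": "step_arm", "kwargs": {"targets": [[[0.007,-0.0125,0,0,0.75],[0.0135,-0.024,0,0,0.75],[0.0135,-0.024,0,0,0.75],[0.0135,-0.024,0,0,0.75],[0.0135,-0.024,0,0,0.75],[0.0075,-0.0125,0,0,0.75],[0,0,0,0,0.75],[0,0,0,0,0.75],[0,0,0,0,0.75],[0,0,0,0,0.75]]]}}

```text
time_s: 16.2
position: [0.4788, 0.1102, 0.102]
ee_rot: [1.204, 2.901, 0.001]
force: [-0.6, 0.4, 0.2]
gripper_width: 0.0662
grip_force: 0.0
```

```bash
python3 go.py .4797 .1098 .012 45
```

```text
t 16.2 pos [0.4788 0.1102 0.102 ] yaw 44.9 tilt z [ 0.001  0.    -1.   ] w 0.0662 j [ 0.2   0.42  2.    0.    0.72 -0.58]
roll -0.001 shift after roll [-0.0009  0.0004  0.09  ] before [-0.0008  0.0003  0.09  ]
```

{"fn": "step_arm", "kwargs": {"targets": [[[-0.0008,0.0003,0.02,0,0.75],[0,0,0.025,0,0.75],[0,0,0.02,0,0.75],[0,0,0.014,0,0.75],[0,0,0.007,0,0.75],[0,0,0.004,0,0.75],[0,0,0,0,0.75],[0,0,0,0,0],[0,0,0,0,0],[0,0,0,0,0],[0,0,0,0,0],[0,0,0,0,0],[0,0,0,0,0],[0,0,-0.01,0,0],[0,0,-0.02,0,0],[0,0,-0.025,0,0],[0,0,-0.025,0,0],[0,0,-0.02,0,0],[0,0,0,0,0],[0,0,0,0,0]]]}}

```text
time_s: 17.87
position: [0.4788, 0.1096, 0.1134]
ee_rot: [1.203, 2.9, 0.002]
force: [0.1, 0.3, -0.8]
gripper_width: 0.0369
grip_force: 30.0
```

```bash
python3 go.py .499 .384 .1 45
```

```text
t 17.87 pos [0.4788 0.1096 0.1134] yaw 44.9 tilt z [ 0.003  0.001 -1.   ] w 0.0369 j [ 0.2   0.4   2.   -0.    0.74 -0.58]
roll -0.001 shift after roll [0.1797 0.2083 0.0134] before [0.18   0.208  0.0136]
```

{"fn": "step_arm", "kwargs": {"targets": [[[0.008,0.0095,0,0,0],[0.0163,0.0189,0,0,0],[0.0163,0.0189,0,0,0],[0.0163,0.0189,0,0,0],[0.0163,0.0189,0,0,0],[0.0163,0.0189,0,0,0],[0.0163,0.0189,0,0,0],[0.0163,0.0189,0,0,0],[0.0163,0.0189,0,0,0],[0.0163,0.0189,0,0,0],[0.0163,0.0189,0,0,0],[0.0087,0.0098,0,0,0],[0,0,0,0,0],[0,0,0,0,0],[0,0,0,0,0],[0,0,0,0,0]]]}}

```text
time_s: 19.2
position: [0.4984, 0.3824, 0.1117]
ee_rot: [-1.205, -2.9, 0.002]
force: [0.2, -0.2, -0.7]
gripper_width: 0.0368
grip_force: 30.0
```

```bash
python3 go.py .499 .384 .02 45; python3 -c "
from wl import *
im,d,W=wcloud('w6')
m=(W[...,2]>.0025)&(W[...,2]<.014)&(d>0)&(np.hypot(W[...,0]-.5,W[...,1]-.384)<.05)
print('dish',m.sum(),cv2.minEnclosingCircle(W[m][:,:2].astype(np.float32)))
h=(W[...,2]>.118)&(d>0)&(np.hypot(W[...,0]-.5,W[...,1]-.384)<.03)&(W[...,2]<.135)
print('held',h.sum(),cv2.minAreaRect(W[h][:,:2].astype(np.float32)),np.percentile(W[h][:,2],[50,95]))
"
```

```text
t 19.2 pos [0.4984 0.3824 0.1117] yaw 44.9 tilt z [-0.001 -0.001 -1.   ] w 0.0368 j [ 0.64  0.57  1.69 -0.    0.89 -0.15]
roll -0.002 shift after roll [0.0007 0.0015 0.0917] before [0.0006 0.0017 0.0917]
dish 3296 ((0.5003530979156494, 0.38704589009284973), 0.035624150186777115)
held 3313 ((0.49871766567230225, 0.38507089018821716), (0.053380317986011505, 0.03296077996492386), 50.14493942260742) [0.13187151 0.13373433]
```

View pics/w6.png

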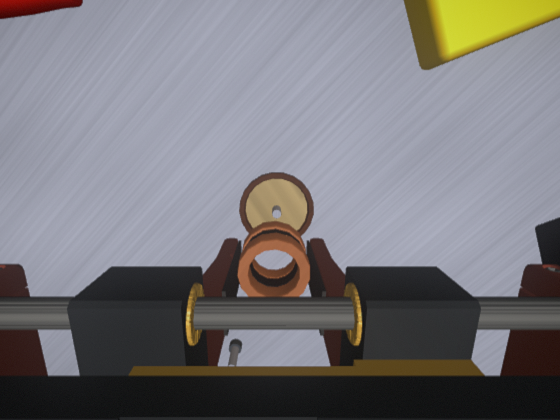

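The pinned dish is at (277,208) with its pin at (277,212), in line with the held sleeve at (274,270). I'll lower over the pin.

{"fn": "step_arm", "kwargs": {"targets": [[[0.0007,0.003,0,0,0],[0,0,0.015,0,0],[0,0,0.02,0,0],[0,0,0.02,0,0],[0,0,0.015,0,0],[0,0,0.01,0,0],[0,0,0.006,0,0],[0,0,0.004,0,0],[0,0,0,0,0],[0,0,0,0,0]]]}}

```text
time_s: 20.08
position: [0.5008, 0.3867, 0.0227]
ee_rot: [1.204, 2.901, 0.001]
force: [0.3, -0.3, -0.7]
gripper_width: 0.0372
grip_force: 30.0
```

```bash
python3 go.py .500 .385 .016 45
```

```text
t 20.08 pos [0.5008 0.3867 0.0227] yaw 44.9 tilt z [ 0.001  0.001 -1.   ] w 0.0372 j [ 0.64  0.7   1.7   0.    0.74 -0.15]
roll -0.002 shift after roll [-0.0006 -0.0018  0.0067] before [-0.0006 -0.0018  0.0067]
```

{"fn": "step_arm", "kwargs": {"targets": [[[0,-0.001,0.0015,0,0],[0,0,0.0015,0,0],[0,0,0.0015,0,0],[0,0,0.0012,0,0],[0,0,0.001,0,0],[0,0,0,0,0],[0,0,0,0,0]]]}}

```text
time_s: 20.67
position: [0.4998, 0.3859, 0.0167]
ee_rot: [1.204, 2.901, 0.0]
force: [-2.7, -2.5, 10.5]
gripper_width: 0.0372
grip_force: 30.0
```

{"fn": "step_arm", "kwargs": {"targets": [[[0,0,0,0,0.56],[0,0,0,0,0.56],[0,0,0,0,0.56],[0,0,-0.01,0,0.56],[0,0,-0.02,0,0.6],[0,0,-0.03,0,1],[0,0,-0.035,0,1],[0,0,0,0,1],[0,0,0,0,1],[0,0,0,0,1]]]}}

```text
time_s: 21.5
position: [0.4995, 0.3856, 0.1107]
ee_rot: [1.204, 2.902, 0.0]
force: [-0.4, -0.2, 0.2]
gripper_width: 0.0826
grip_force: 0.0
```

```bash
python3 go.py .475 -.092 .11 45; python3 -c "
from wl import *
im,d,W=wcloud('w7')
for n,c,z,r in(('sleeve',(.5,.385),.038,.03),('dish rim',(.5,.385),.009,.04)):
    m=(abs(W[...,2]-z)<.003)&(d>0)&(np.hypot(W[...,0]-c[0],W[...,1]-c[1])<r)
    print(n,m.sum(),cv2.minEnclosingCircle(W[m][:,:2].astype(np.float32)) if m.any() else '')
"
```

```text
t 21.5 pos [0.4995 0.3856 0.1107] yaw 44.9 tilt z [ 0.  0. -1.] w 0.0826 j [ 0.64  0.57  1.68 -0.    0.89 -0.15]
roll -0.001 shift after roll [-0.3204 -0.355   0.0007] before [-0.3209 -0.3546  0.0006]
sleeve 879 ((0.5006402730941772, 0.3858192265033722), 0.018865743651986122)
dish rim 1291 ((0.4994543790817261, 0.3852543234825134), 0.03395845368504524)
```

View pics/w7.png

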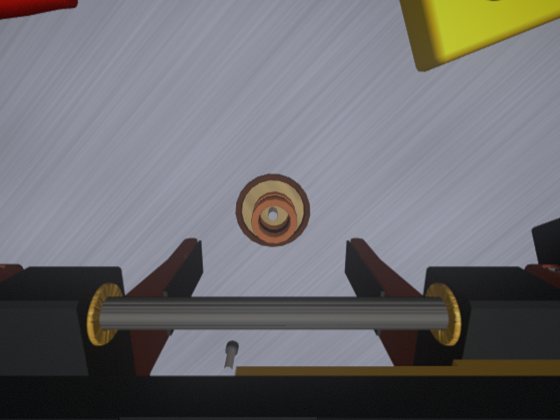

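The sleeve sits over the pin at (274,217), within 1.5 mm of the dish centre. Next is the cap.

{"fn": "step_arm", "kwargs": {"targets": [[[-0.0089,-0.0099,0,0,1],[-0.0178,-0.0197,0,0,1],[-0.0178,-0.0197,0,0,1],[-0.0178,-0.0197,0,0,1],[-0.0178,-0.0197,0,0,1],[-0.0178,-0.0197,0,0,1],[-0.0178,-0.0197,0,0,1],[-0.0178,-0.0197,0,0,1],[-0.0178,-0.0197,0,0,1],[-0.0178,-0.0197,0,0,1],[-0.0178,-0.0197,0,0,1],[-0.0178,-0.0197,0,0,1],[-0.0178,-0.0197,0,0,1],[-0.0178,-0.0197,0,0,1],[-0.0178,-0.0197,0,0,1],[-0.0178,-0.0197,0,0,1],[-0.0178,-0.0197,0,0,1],[-0.0178,-0.0197,0,0,1],[-0.0089,-0.0098,0,0,1],[0,0,0,0,1]]]}}

```text
time_s: 23.22
position: [0.4733, -0.094, 0.1095]
ee_rot: [-1.208, -2.898, 0.001]
force: [0.5, -0.2, -0.3]
gripper_width: 0.0875
grip_force: 0.0
```

{"fn": "step_arm", "kwargs": {"targets": [[[0,0,0,0,1],[0,0,0,0,1],[0,0,0,0,1]]]}}

```text
time_s: 23.47
position: [0.4744, -0.0908, 0.1101]
ee_rot: [-1.203, -2.901, 0.0]
force: [0.6, -0.1, 0.1]
gripper_width: 0.0875
grip_force: 0.0
```

```bash
python3 go.py .475 -.092 .009 45; python3 -c "
from wl import *
im,d,W=wcloud()
for n,c,z,r in(('cap',(.475,-.092),.025,.045),('flange',(.475,-.092),.004,.05)):
    m=(abs(W[...,2]-z)<(.004 if z>.01 else .0015))&(d>0)&(np.hypot(W[...,0]-c[0],W[...,1]-c[1])<r)
    print(n,m.sum(),cv2.minEnclosingCircle(W[m][:,:2].astype(np.float32)) if m.any() else '')
"
```

```text
t 23.47 pos [ 0.4744 -0.0908  0.1101] yaw 45.0 tilt z [-0.001  0.    -1.   ] w 0.0875 j [-0.21  0.39  2.01  0.    0.73 -1.  ]
roll -0.001 shift after roll [-0.0013 -0.0004  0.1011] before [-0.0014 -0.0004  0.1011]
cap 3230 ((0.476308137178421, -0.093905508518219), 0.0289605800062418)
flange 196 ((0.4678422510623932, -0.08838190138339996), 0.033674001693725586)
```

{"fn": "step_arm", "kwargs": {"targets": [[[-0.0025,-0.0008,0.02,0,1],[0,0,0.025,0,1],[0,0,0.025,0,1],[0,0,0.016,0,1],[0,0,0.01,0,1],[0,0,0.005,0,1],[0,0,0,0,1],[0,0,0,0,0],[0,0,0,0,0],[0,0,0,0,0],[0,0,0,0,0],[0,0,0,0,0],[0,0,0,0,0],[0,0,-0.01,0,0],[0,0,-0.02,0,0],[0,0,-0.025,0,0],[0,0,-0.025,0,0],[0,0,-0.02,0,0],[0,0,0,0,0],[0,0,0,0,0]]]}}

```text
time_s: 25.18
position: [0.4766, -0.094, 0.1107]
ee_rot: [1.203, 2.899, 0.001]
force: [-0.2, -0.7, -1.6]
gripper_width: 0.0567
grip_force: 30.0
```

```bash
python3 go.py .6015 -.126 .1 45
```

```text
t 25.18 pos [ 0.4766 -0.094   0.1107] yaw 44.9 tilt z [ 0.003 -0.001 -1.   ] w 0.0567 j [-0.22  0.4   2.01  0.    0.73 -1.  ]
roll -0.001 shift after roll [-0.1109  0.0657  0.0107] before [-0.1108  0.0658  0.011 ]
```

{"fn": "step_arm", "kwargs": {"targets": [[[-0.01,0.006,0,0,0],[-0.02,0.0118,0,0,0],[-0.0204,0.0121,0,0,0],[-0.0204,0.0121,0,0,0],[-0.02,0.0118,0,0,0],[-0.0145,0.0085,0,0,0],[-0.0056,0.0034,0,0,0],[0,0,0,0,0],[0,0,0,0,0],[0,0,0,0,0],[0,0,0,0,0]]]}}

```text
time_s: 26.1
position: [0.5996, -0.1257, 0.1091]
ee_rot: [-1.204, -2.9, 0.0]
force: [0.6, -0.1, -0.4]
gripper_width: 0.057
grip_force: 30.0
```

```bash
python3 go.py .6015 -.126 .02 45; python3 -c "
from wl import *
im,d,W=wcloud('w8')
m=(W[...,2]>.006)&(W[...,2]<.012)&(d>0)&(np.hypot(W[...,0]-.6015,W[...,1]+.126)<.06)
from scipy.optimize import least_squares as L
X=W[m][:,:2];r=L(lambda q:np.clip(abs(np.hypot(*(X-q).T)-.0435)-.0025,0,None),[.6015,-.126],loss='soft_l1',f_scale=.002);print(m.sum(),r.x)
"
```

```text
t 26.1 pos [ 0.5996 -0.1257  0.1091] yaw 44.9 tilt z [-0.002  0.    -1.   ] w 0.057 j [-0.23  0.55  1.73 -0.    0.87 -1.01]
roll -0.001 shift after roll [-0.0016  0.0011  0.0891] before [-0.0017  0.0012  0.0891]
1065 [ 0.6029128  -0.12740595]
```

View pics/w8.png

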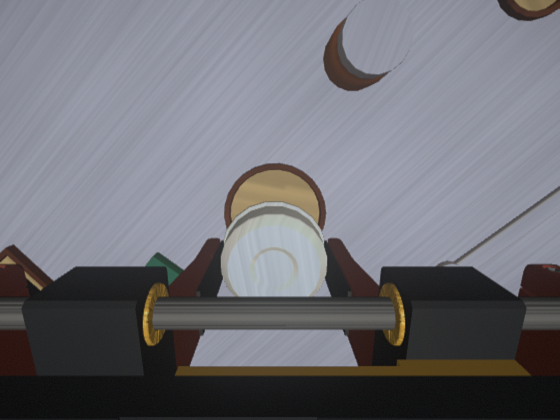

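The cap at (273,255) lines up with the cap dish at (275,210). I'll lower it.

{"fn": "step_arm", "kwargs": {"targets": [[[-0.0025,0.0008,0,0,0],[0,0,0.015,0,0],[0,0,0.02,0,0],[0,0,0.02,0,0],[0,0,0.018,0,0],[0,0,0.01,0,0],[0,0,0.005,0,0],[0,0,0.002,0,0],[0,0,0,0,0],[0,0,0,0,0]]]}}

```text
time_s: 26.98
position: [0.6039, -0.1274, 0.0204]
ee_rot: [1.204, 2.9, 0.0]
force: [-0.6, 0.3, -1.1]
gripper_width: 0.057
grip_force: 30.0
```

```bash
python3 go.py .602 -.127 .013 45
```

```text
t 26.98 pos [ 0.6039 -0.1274  0.0204] yaw 44.9 tilt z [ 0.001 -0.    -1.   ] w 0.057 j [-0.23  0.69  1.74 -0.    0.71 -1.01]
roll -0.001 shift after roll [ 0.0016 -0.0011  0.0074] before [ 0.0016 -0.0011  0.0073]
```

{"fn": "step_arm", "kwargs": {"targets": [[[0.001,0,0.0015,0,0],[0,0,0.0015,0,0],[0,0,0.0015,0,0],[0,0,0.0015,0,0],[0,0,0.001,0,0],[0,0,0,0,0],[0,0,0,0,0]]]}}

```text
time_s: 27.57
position: [0.6027, -0.1265, 0.014]
ee_rot: [1.204, 2.901, 0.0]
force: [-5.4, 1.8, 13.4]
gripper_width: 0.0567
grip_force: 30.0
```

{"fn": "step_arm", "kwargs": {"targets": [[[0,0,0,0,0.8],[0,0,0,0,0.8],[0,0,0,0,0.8],[0,0,0,0,0.8],[0,0,-0.01,0,0.8],[0,0,-0.02,0,0.8],[0,0,-0.03,0,0.9],[0,0,-0.03,0,0.9],[0,0,-0.03,0,0.9],[0.015,-0.015,0,0,0.9],[0.02,-0.02,0,0,0.9],[0.02,-0.02,0,0,0.9],[0.02,-0.02,0,0,0.9],[0.02,-0.02,0,0,0.9],[0.02,-0.02,0,0,0.9],[0.01,-0.01,0,0,0.9],[0,0,0,0,0.9],[0,0,0,0,0.9]]]}}

```text
time_s: 29.07
position: [0.4262, -0.1265, 0.1332]
ee_rot: [1.205, 2.9, 0.0]
force: [0.1, -0.0, -0.6]
gripper_width: 0.0788
grip_force: 0.0
```

```bash
python3 go.py; python3 -c "
from h import *
p=env.camera_params('top');im,d=env.read_camera('top');P=cloud('top',d,p)
cv2.imwrite('pics/t9.png',cv2.resize(im[150:290,100:460,::-1],None,fx=2.2,fy=2.2))
for n,c,z,r in(('sleeve',(.496,.382),.038,.035),('nut',(.607,.1445),.024,.03),('cap',(.599,-.1265),.032,.045),('jar',(.552,.0105),.062,.04),('block',(.4925,-.364),.026,.05)):
    m=(abs(P[...,2]-z)<.004)&(np.hypot(P[...,0]-c[0],P[...,1]-c[1])<r)
    print(n,'ref',c,m.sum(),cv2.minAreaRect(P[m][:,:2].astype(np.float32)) if m.any() else '',np.median(P[m][:,2]))
"
```

```text
t 29.07 pos [ 0.4262 -0.1265  0.1332] yaw 44.9 tilt z [ 0.001 -0.    -1.   ] w 0.0788 j [-0.32  0.3   2.08  0.    0.75 -1.1 ]
sleeve ref (0.496, 0.382) 88 ((0.4974518418312073, 0.38502854108810425), (0.03745112195611, 0.0346338264644146), 86.08863830566406) 0.03746888319703881
nut ref (0.607, 0.1445) 76 ((0.6086509823799133, 0.1462106555700302), (0.02761407382786274, 0.028251249343156815), 46.05296325683594) 0.023046404087400458
cap ref (0.599, -0.1265) 188 ((0.6041756272315979, -0.1182238906621933), (0.03696775063872337, 0.054376062005758286), 53.86308670043945) 0.0306954930020941
jar ref (0.552, 0.0105) 225 ((0.5522230863571167, 0.010988377965986729), (0.04077627509832382, 0.04234302043914795), 88.91509246826172) 0.06135306830521758
block ref (0.4925, -0.364) 372 ((0.493196964263916, -0.36113765835762024), (0.041078392416238785, 0.0720895528793335), 85.53157806396484) 0.025840298073093883
```

View pics/t9.png

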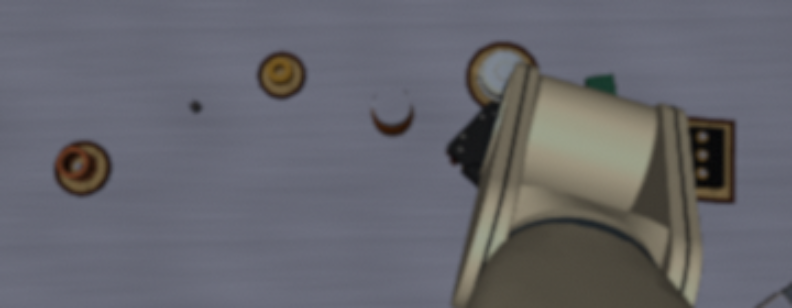

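The sleeve (82,165), nut (282,72) and block (712,160) are seated and the jar (392,110) hasn't moved. The arm partly hides the cap, so I'll check it from the scene camera.

```bash
python3 -c "
from h import *
p=env.camera_params('scene');im,d=env.read_camera('scene');P=cloud('scene',d,p)
for n,c,z,r in(('cap',(.604,-.125),.032,.045),('sleeve',(.502,.3855),.038,.03),('nut',(.613,.147),.024,.03),('block',(.497,-.362),.026,.05)):
    m=(abs(P[...,2]-z)<.004)&(np.hypot(P[...,0]-c[0],P[...,1]-c[1])<r)
    X=P[m];A=np.c_[X[:,:2],np.ones(len(X))];s=np.linalg.lstsq(A,X[:,2],rcond=None)[0]
    print(n,'ref',c,m.sum(),cv2.minAreaRect(X[:,:2].astype(np.float32)),np.median(X[:,2]),'slope',s[:2])
"
```

```text
cap ref (0.604, -0.125) 380 ((0.6051002740859985, -0.12461867928504944), (0.05318935960531235, 0.05482868850231171), 77.58049774169922) 0.032164603894634505 slope [-0.00670432 -0.0177286 ]
sleeve ref (0.502, 0.3855) 194 ((0.5024052858352661, 0.38547468185424805), (0.03623899444937706, 0.03653964027762413), 6.999528884887695) 0.038405533782728166 slope [-0.00481477 -0.00084848]
nut ref (0.613, 0.147) 147 ((0.6138880848884583, 0.14710651338100433), (0.02927519381046295, 0.030217979103326797), 37.324649810791016) 0.02448148529126522 slope [ 0.01357946 -0.01443243]
block ref (0.497, -0.362) 329 ((0.4979259669780731, -0.3619101047515869), (0.045923344790935516, 0.07260297238826752), 86.98885345458984) 0.026790418148496958 slope [-0.0099257  -0.03680631]
```

All four parts lie flat at floor height, about 1 mm from their holders' centres, so I'm handing the job in.

```bash
python3 -c "
from plant import env
print(env.job_done())"
```

```text
the job is handed in; nothing more can be done
None
```

All four parts were lowered into their holders, and the last camera check before hand-in showed each lying flat and about 1 mm from centre, with the jar not moved; I handed in at about 29 s and the hand-in gave no verdict.

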